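# Turn a painting panel white face up

## Task

The small painting panel lies bare brown back up on top of the wooden chest, too wide to be gripped from above. Slide it, still lying flat, out over the chest's front edge (the one towards the robot), take it by the edge that sticks out, turn it over and leave it lying flat, white face up, near the middle of the drawing board. Do not let the panel fall on the table, and leave the paint pot, tubes, paint scraper and can where they are.

Things in the scene. Friction and masses are not known exactly. Their poses are not given: they have to be found in the camera images.
- panel: Loose flat stiff painting panel, 110 mm along its x, 130 mm along its y, 8 mm thick, about 110 g (70 to 160 g). Origin at its centre, half-way through the thickness. Its z axis points out of the bare dark brown back (up at the start); the opposite face (-z) is painted white. At the start it lies flat on the chest, its y side turned up to 0.25 rad from the chest's front edge and its nearest corner at least a few mm inside that edge.
- chest: Closed plywood chest, fixed, used as a platform: 180 mm along its x, 300 mm along its y, 120 mm high with a flat top with no lip. Origin at the centre of its underside on the table. Its -x side is the front, which faces the robot, turned by at most 0.25 rad. Left of or right of the board, depending on the start.
- front_edge (a point): Middle of the chest's upper front edge (120 mm above the table); axes as the chest's: -x points out of the front, y runs along the edge.
- board_top (a point): Centre of the upper surface of the fixed light wood drawing board, 240 x 240 mm and 12 mm thick, which lies flat on the table beside the chest; z up, x and y along its sides. No rim.
- pot: Loose little white paint pot with a blue cap, 36 mm diameter, 38 mm high, on a far corner of the chest top, beyond the panel. Origin at its base.
- tube_red: Loose aluminium paint tube with a red band, 112 x 34 x 18 mm, lying on the table towards the right. Origin at its underside.
- tube_green: Loose aluminium paint tube with a green band, 112 x 34 x 18 mm, lying on the table towards the left. Origin at its underside.
- knife: Loose wide-bladed paint scraper with a wooden handle, 200 mm long, lying on the table towards the right. Origin at its underside.
- can: Loose upright spray can with a red label, 66 mm diameter, 130 mm high, on the table to the left. Origin at its base.
Things that resemble listed ones, but are neither listed nor needed, are in the scene too. There is more than one size of the panel; the job needs the largest.

How it is judged:
On the way, in this order (a step that is already met when the one before it is completed fails the run):
1. the panel, lying flat on the chest, sticks out at least 20 mm over the chest's front edge (its centre at most 35 mm behind the edge) (x of panel in the frame of front_edge below 0.035 m and angle between panel's own z axis and vertical below 0.1 rad and contact force between panel and chest above 0.2 N), for 0.2 s.
2. the panel is held by the fingers, lifted clear of the chest (contact force between panel and the fingers above 0.5 N and contact force between panel and chest below 0.05 N and height (world z) of panel above 0.13 m), for 0.1 s.
At the end, for the whole second after the job is handed in: The panel lies flat on the drawing board (within 0.1 rad), white face up, its centre within 60 mm of the board's centre, at rest and let go; the pot, tubes, scraper and can have moved by no more than 30 to 40 mm from where they were (angle between panel's own z axis and vertical above 3.04 rad and horizontal distance between panel and board_top below 0.06 m and z of panel in the frame of board_top below 0.008 m and linear speed of panel below 0.02 m/s and contact force between panel and the fingers below 0.05 N); the robot touches nothing.
It fails at once if the panel falls flat on the table (its centre below 11 mm) (height (world z) of panel below 0.011 m).
It fails at once if the pot or can is moved by more than 30 mm, or a tube or the paint scraper by more than 40 mm (distance of any of pot, can from where it was at the start of the episode above 0.03 m or distance of any of tube_red, tube_green, knife from where it was at the start of the episode above 0.04 m).
It also fails if it takes over 58 s, if anything falls off the work surface, if the arm or the gripper's body presses on something with over 40 N, if the wrist force passes 120 N, or if a joint passes its speed limit or range.

## Robot

A 7-joint arm with a two-finger parallel gripper is mounted at the origin on the work surface. World frame = base frame: x ahead of the robot, y to its left, z up, the work surface at z = 0. Lengths are in m, angles in rad, forces in N, time in s.
With the tool pointing down it reaches from about 0.425 to 1.025 m from the base axis. Payload 9.4 kg.
Tool frame: the origin (TCP) lies midway between the tips of the shut fingers; the grasp point (between the pads) lies 19 mm behind it (arm.grip_point_offset is the distance from the TCP to the grasp point, in m); z points along the fingers, y is the direction in which the jaws open and shut (so a half turn about z gives the same grasp; the last joint's range is limited). The gripper opens to 85 mm and grips with 20 to 120 N. Pads are 22 mm wide; open, the fingers measure 114 mm over their backs; the gripper's body (76 mm by 85 mm) begins 54 mm behind the grasp point. The pads swing forward as they close: fully open they stand 13 mm farther back than shut.
Start: joints at [-1.37, 0.599, -0.003, 1.599, 0.002, 0.943, -0.08], TCP at [0.199, 0.697, 0.231] pointing down, gripper open.
Joint ranges: [-2.57, 2.57], [-0.35, 1.97], [-1.29, 1.29], [0.11, 2.56], [-1.05, 4.19], [0.11, 1.86], [-2.63, 2.63]. Speed limits (rad/s): [2.22, 2.22, 3.01, 3.01, 3.14, 3.14, 3.14].

## Interface

Orientations are given as [roll, pitch, yaw] about the fixed x, y, z axes, in that order (R = Rz(yaw) Ry(pitch) Rx(roll)).
In Python, from station import arm, inverse_kinematics, camera, get_calibration, telemetry gives the robot as it stands. The module is installed in compiled form; this text tells all that it offers. Calls block until the motion is done:
- arm.move_pose(position, orientation): joint-space move of the TCP to a pose.
- arm.move_l(position, frame=None, speed=0.15, f_stop=None): straight line of the TCP; frame=None keeps the orientation; speed is the mean speed in m/s. With f_stop (N) it stops when the force on the tool has changed by that much, and returns True; else False.
- arm.set_joints(angles): joint-space move.
- arm.move_gripper(opening): finger opening in m; the grip force is fixed at half the most; returns when the fingers have stopped.
- arm.sleep(seconds).
- inverse_kinematics(position, orientation): joint angles nearest the present ones, or None.
- camera(name): name is "side" or "top" or "wrist"; returns the picture (400x640x3 uint8, red, green, blue); there is no depth.
- get_calibration(name): a dict with "K" (3x3 intrinsics, pixels), "camera_from_world" (4x4, takes a point from world to camera coordinates). Camera axes: x right, y down, z forward; pixel columns grow to the right and rows downward; lengths in m; the calibration is good to about 2 mm. A picture is of the moment at which its call begins: read the wrist's pose just before it. get_calibration takes no time and is no camera call; for the wrist camera it gives the pose at the moment of the call.
A pose or a line that the arm cannot do raises arm.PlanningError and nothing moves.
- arm.finish_job(): hands the job in, once; it reports no verdict.
Readings, each from a call of its own:
- telemetry.read_t(): time.
- telemetry.read_q(): joint angles.
- telemetry.read_qvel(): joint speeds.
- telemetry.read_effort(): joint torques, N m.
- telemetry.read_position(): TCP position.
- telemetry.read_ee_rot(): TCP orientation.
- telemetry.read_wrist_force(): force on the tool from outside, world axes, zero at the start.
- telemetry.read_wrist_torque(): the same for the moment, N m.
- telemetry.read_gripper_width(): finger opening in m.
Only numpy, scipy, OpenCV 4.12 (cv2) and the standard library are available. Lean on these libraries where they do the work, as an engineer would, in place of code of your own. Each camera call takes 0.05 s, during which the arm holds its last target. There are 200 camera calls.

## Working session

There is one attempt and no reset: what is moved stays moved. The work goes in short steps, each a Python script; the robot and the scene stay as the last script left them, time stands still between calls to the robot, and variables do not carry over. Pictures are saved under pics/ and viewed, about 8 in all and at most 12, crops included, and the job is handed in when it is done.

```bash
ls; mkdir -p pics; python3 - <<'E'
from station import *
import cv2,numpy as np
for n in ("top","side"):
    im=camera(n); cv2.imwrite(f"pics/{n}0.png",im[:,:,::-1])
    c=get_calibration(n); print(n,np.round(c["K"],1).tolist(),np.round(c["camera_from_world"],3).tolist())
print(telemetry.read_t(),telemetry.read_position(),telemetry.read_ee_rot())
a=cv2.imread("pics/top0.png");b=cv2.imread("pics/side0.png")
E
```

```text
pics
top [[430.9, 0.0, 318.2], [0.0, 430.9, 195.7], [0.0, 0.0, 1.0]] [[-0.009, -1.0, -0.025, 0.022], [-0.996, 0.011, -0.087, 0.523], [0.087, 0.024, -0.996, 1.491], [0.0, 0.0, 0.0, 1.0]]
side [[481.6, 0.0, 321.2], [0.0, 481.6, 200.2], [0.0, 0.0, 1.0]] [[0.995, -0.098, 0.003, -0.523], [-0.052, -0.55, -0.834, 0.098], [0.083, 0.829, -0.552, 1.332], [0.0, 0.0, 0.0, 1.0]]
0.1 [0.1987237  0.69680202 0.23050346] [-3.14021100e+00  1.28449558e-04  2.86381143e+00]
```

View pics/top0.png

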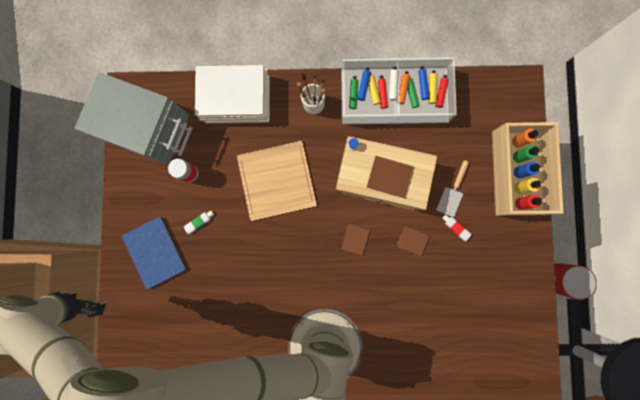

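View pics/side0.png

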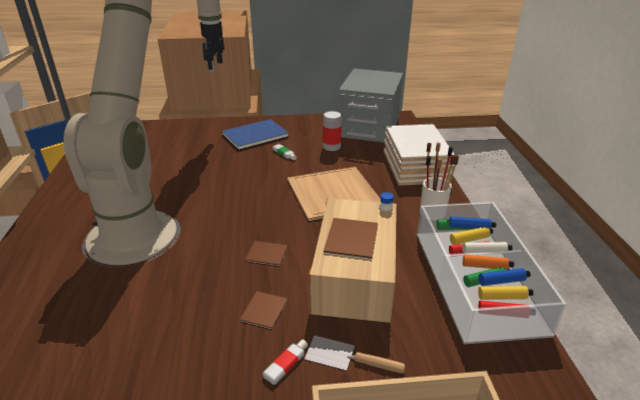

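The three brown panels in the top view are at (390,177) on the chest, and at (355,239) and (412,240) on the table. The largest one, lying on the chest, is the one the job needs. I'll enlarge both views to confirm that and to read corner pixels.

```bash
python3 - <<'E'
import cv2,numpy as np
a=cv2.imread("pics/top0.png")[125:225,235:445];b=cv2.imread("pics/side0.png")[165:325,285:405]
a=cv2.resize(a,None,fx=3.8,fy=3.8,interpolation=cv2.INTER_CUBIC)
cv2.imwrite("pics/c1.png",a)
for n,p,box in(("top",(390,177),None),("side",(350,238),None)):
    im=cv2.imread(f"pics/{n}0.png"); hsv=cv2.cvtColor(cv2.GaussianBlur(im,(3,3),0),cv2.COLOR_BGR2LAB).astype(int)
    d=np.abs(hsv-np.median(hsv[p[1]-4:p[1]+5,p[0]-4:p[0]+5].reshape(-1,3),0)).sum(2)
    m=(d<45).astype(np.uint8); k,l=cv2.connectedComponents(m,connectivity=4); c=(l==l[p[1],p[0]]).astype(np.uint8)
    cs=max(cv2.findContours(c,0,2)[0],key=cv2.contourArea)
    print(n,c.sum(),cv2.approxPolyDP(cv2.convexHull(cs),4,True)[:,0].tolist())
E
```

```text
top 1292 [[376, 157], [413, 168], [405, 197], [367, 186]]
side 1719 [[334, 218], [377, 224], [370, 260], [324, 254]]
```

View pics/c1.png

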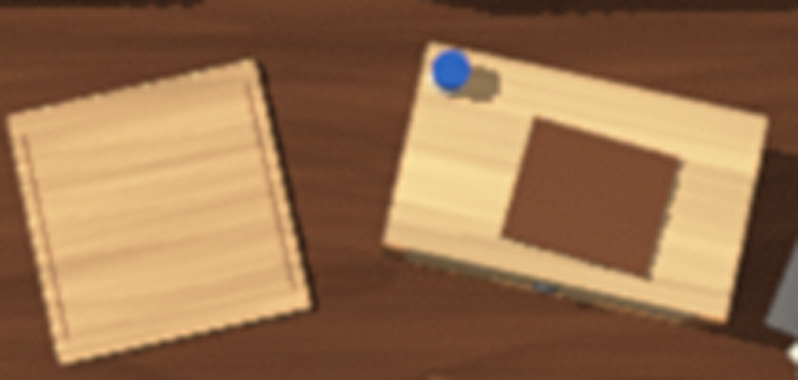

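The crop shows the panel clearly larger than the two tiles on the table. Crop corners are panel (535,117), (682,158), (651,278), (502,235); the chest's front edge (385,247)–(728,322); board (8,117), (255,60), (312,308), (62,362).

```bash
cat > h.py <<'E'
from station import *
import numpy as np, cv2
def cal(n,c=None):
    c=c or get_calibration(n); return np.array(c["K"]),np.array(c["camera_from_world"])
def onz(n,uv,z,c=None):
    K,T=cal(n,c); d=T[:3,:3].T@np.linalg.solve(K,[*uv,1]); o=-T[:3,:3].T@T[:3,3]
    return o+d*(z-o[2])/d[2]
def tri(ps,ns,cs=(None,None)):
    P=[(lambda K,T:K@T[:3])(*cal(n,c)) for n,c in zip(ns,cs)]
    X=cv2.triangulatePoints(P[0],P[1],np.array(ps[0],float),np.array(ps[1],float))[:,0]; return X[:3]/X[3]
def proj(n,X,c=None):
    K,T=cal(n,c); p=K@(T[:3,:3]@np.asarray(X)+T[:3,3]); return p[:2]/p[2]
E
python3 - <<'E'
from h import *
np.set_printoptions(precision=4,suppress=True)
cr=lambda p:np.array(p)/3.8+[235,125]-0.37
top=[cr(p) for p in((535,117),(682,158),(651,278),(502,235))]
side=[(377.5,223.5),(370.5,260.5),(323.5,254.5),(333.5,217.5)]
P=[tri((a,b),("top","side")) for a,b in zip(top,side)]
print("tri",np.array(P))
Q=np.array([onz("top",a,.128) for a in top]);print(Q,Q.mean(0),[np.linalg.norm(Q[i]-Q[i-1]) for i in range(4)])
C=np.array([onz("top",cr(p),.12) for p in((385,247),(728,322),(768,117),(430,42))]);print("chest",C,[np.linalg.norm(C[i]-C[i-1]) for i in range(4)])
for c in C: print(proj("side",c))
yv=C[0]-C[1]; xv=C[2]-C[1]; print("yaw y",np.arctan2(-yv[0],yv[1]),"x",np.arctan2(xv[1],xv[0]))
for e in (Q[0]-Q[1],Q[3]-Q[2]):print("panel yaw",np.arctan2(-e[0],e[1]))
for e in (Q[0]-Q[3],Q[1]-Q[2]):print("panel yaw",np.arctan2(e[1],e[0]))
B=np.array([onz("top",cr(p),.012) for p in((8,117),(255,60),(312,308),(62,362))]);print("board",B,B.mean(0),[np.linalg.norm(B[i]-B[i-1]) for i in range(4)])
for c in B: print(proj("side",c))
e=B[1]-B[2];print("byaw",np.arctan2(e[1],e[0]))
cy=yv/np.linalg.norm(yv);cx=np.array([cy[1],-cy[0],0]);f=(C[0]+C[1])/2
print("panel in front frame",[( (q-f)@cx,(q-f)@cy) for q in Q],"f",f)
b=cv2.imread("pics/side0.png")[170:330,280:420]
for c in list(C): 
    u=proj("side",c)-[280,170]
b=cv2.resize(b,None,fx=3.75,fy=3.75,interpolation=cv2.INTER_CUBIC)
for c in list(C)+list(Q)+list(B): cv2.circle(b,tuple(int(v) for v in ((proj("side",c)-[279.6,169.6])*3.75)),3,(0,0,255),-1)
cv2.imwrite("pics/c2.png",b)
E
```

```text
tri [[ 0.6452 -0.1754  0.1251]
 [ 0.6065 -0.302   0.1191]
 [ 0.5039 -0.2725  0.1197]
 [ 0.5418 -0.1446  0.1281]]
[[ 0.6444 -0.175   0.128 ]
 [ 0.607  -0.3004  0.128 ]
 [ 0.5037 -0.2711  0.128 ]
 [ 0.5422 -0.1446  0.128 ]] [ 0.5743 -0.2228  0.128 ] [np.float64(0.10662882169158691), np.float64(0.13081841677982678), np.float64(0.10735629679532498), np.float64(0.1321529794975054)]
chest [[ 0.5338 -0.0442  0.12  ]
 [ 0.4658 -0.3372  0.12  ]
 [ 0.6431 -0.3771  0.12  ]
 [ 0.7135 -0.0858  0.12  ]] [np.float64(0.18437444567842529), np.float64(0.30078148497318374), np.float64(0.1817522692087268), np.float64(0.2996673221185803)]
[326.072  198.1313]
[308.9548 275.0205]
[395.0822 282.4843]
[396.3951 203.3088]
yaw y -0.2281550725106092 x -0.22129925868410474
panel yaw -0.29008282418171977
panel yaw -0.2955133197104835
panel yaw -0.28891052556166
panel yaw -0.2765050487627103
board [[0.6721 0.3078 0.012 ]
 [0.7233 0.0742 0.012 ]
 [0.4886 0.0225 0.012 ]
 [0.4407 0.2556 0.012 ]] [0.5812 0.165  0.012 ] [np.float64(0.23722946974273892), np.float64(0.23916603397962258), np.float64(0.2403933505385336), np.float64(0.23797207346273916)]
[355.2354 166.0215]
[384.2934 203.4224]
[307.6182 217.6871]
[287.6737 177.1142]
byaw 0.21672910863053219
panel in front frame [(np.float64(0.13731918223560877), np.float64(0.04796371030268628)), (np.float64(0.12922306895191585), np.float64(-0.0826039392835649)), (np.float64(0.021992232204859595), np.float64(-0.07741528703735745)), (np.float64(0.030887095506961806), np.float64(0.054438007941967965))] f [ 0.4998 -0.1907  0.12  ]
```

View pics/c2.png

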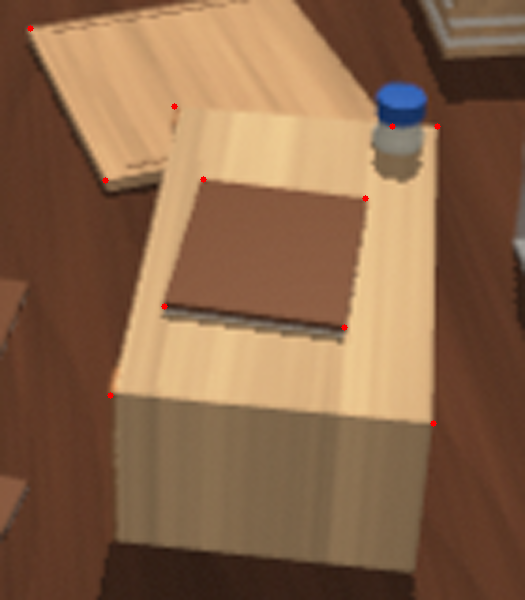

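The dots reprojected into the side view land on the chest, panel and board corners to about 2 px, and the sizes agree with the text. The panel centre is about 80 mm behind the front edge. I'll move behind the panel with the jaws open, touch the chest top gently, and scan the IK for the later grasp and place poses.

```bash
cat >> h.py <<'E'
from scipy.spatial.transform import Rotation as Ro
np.set_printoptions(precision=4,suppress=True)
cyaw=-0.226; F=np.array([.4998,-.1907,.12]); cx=np.array([np.cos(cyaw),np.sin(cyaw),0]); cy=np.array([-np.sin(cyaw),np.cos(cyaw),0])
def W(x,y,z): return F*[1,1,0]+x*cx+y*cy+[0,0,z]
def ori(az,down,flip):  # tool z along azimuth az, pitched down; jaws in the vertical plane
    z=np.array([np.cos(az)*np.cos(down),np.sin(az)*np.cos(down),-np.sin(down)])
    x=np.array([np.sin(az),-np.cos(az),0])*(-1 if flip else 1); y=np.cross(z,x)
    return Ro.from_matrix(np.c_[x,y,z]).as_euler('xyz'),z
E
python3 - <<'E'
from h import *
p=telemetry.read_position(); arm.move_l([p[0],p[1],.36])
o=None
for yw in(cyaw,cyaw+np.pi):
    q=inverse_kinematics(W(.162,-.0145,.26),[np.pi,0,yw]); print(yw,q)
    if q is not None and (o is None or abs(q[6])<best): o,best=[np.pi,0,yw],abs(q[6])
arm.move_pose(W(.162,-.0145,.3),o)
print("t",telemetry.read_t(),telemetry.read_position(),telemetry.read_q())
for flip in(0,1):
  for psi in(-.8,-.5,-.25,0,.25,.5,.8):
    for dn in(0,.2):
      o2,z=ori(cyaw+psi,dn,flip); g=W(-.022,-.01,.124)
      q=inverse_kinematics(g+.019*z,o2)
      o3,_=ori(cyaw+psi,dn,flip);q2=inverse_kinematics(g+.019*z-.06*z,o2)
      print("grasp",flip,psi,dn,q,q2 is not None)
for az in(-.6,-.3,0,.28,.6,.9,1.2):
  for dn in(.35,.6):
    for flip in(0,1):
      o2,z=ori(az,dn,flip); g=np.array([.581,.165,.012+.1*np.sin(dn)])-.045*np.cos(dn)*np.array([np.cos(az),np.sin(az),0])
      print("place",az,dn,flip,inverse_kinematics(g+.019*z,o2))
E
```

```text
-0.226 [-0.3228  0.7863  1.1143  1.6784 -0.7596  1.1745 -0.8049]
2.915592653589793 [-0.0685  0.5908  0.5569  1.6628 -0.3594  0.9919  1.9563]
t 4.7417 [ 0.6548 -0.2404  0.2999] [-0.3269  0.7391  1.1152  1.6331 -0.6994  1.2222 -0.857 ]
grasp 0 -0.8 0 None False
grasp 0 -0.8 0.2 None False
grasp 0 -0.5 0 None False
grasp 0 -0.5 0.2 None False
grasp 0 -0.25 0 None False
grasp 0 -0.25 0.2 None False
grasp 0 0 0 None False
grasp 0 0 0.2 None False
grasp 0 0.25 0 None False
grasp 0 0.25 0.2 None False
grasp 0 0.5 0 None False
grasp 0 0.5 0.2 None False
grasp 0 0.8 0 None False
grasp 0 0.8 0.2 [ 1.6222  1.4243 -1.1555  2.3716  4.1424  0.2611  0.7171] False
grasp 1 -0.8 0 None False
grasp 1 -0.8 0.2 None False
grasp 1 -0.5 0 None False
grasp 1 -0.5 0.2 None False
grasp 1 -0.25 0 None False
grasp 1 -0.25 0.2 None False
grasp 1 0 0 None False
grasp 1 0 0.2 None False
grasp 1 0.25 0 None False
grasp 1 0.25 0.2 None False
grasp 1 0.5 0 None False
grasp 1 0.5 0.2 None False
grasp 1 0.8 0 None False
grasp 1 0.8 0.2 [ 1.6222  1.4243 -1.1555  2.3716  4.1424  0.2611 -2.4244] False
place -0.6 0.35 0 [-
[... 733 characters left out ...]
ce 0.28 0.6 1 None
place 0.6 0.35 0 None
place 0.6 0.35 1 None
place 0.6 0.6 0 None
place 0.6 0.6 1 None
place 0.9 0.35 0 [ 0.845   1.5137 -1.1169  2.4313  3.3108  0.6834  1.4647]
place 0.9 0.35 1 [ 0.845   1.5137 -1.1169  2.4313  3.3108  0.6834 -1.6769]
place 0.9 0.6 0 [ 0.7164  1.2364 -1.1071  2.4354  2.9796  0.6471  1.4228]
place 0.9 0.6 1 [ 0.7164  1.2364 -1.1071  2.4354  2.9796  0.6471 -1.7188]
place 1.2 0.35 0 [ 0.9165  1.4676 -1.1364  2.2213  3.7738  0.1258  1.0817]
place 1.2 0.35 1 [ 0.9165  1.4676 -1.1364  2.2213  3.7738  0.1258 -2.0599]
place 1.2 0.6 0 [ 0.7968  1.2215 -1.1028  2.2489  2.9253  0.1416  1.6931]
place 1.2 0.6 1 [ 0.7968  1.2215 -1.1028  2.2489  2.9253  0.1416 -1.4485]
```

```bash
python3 - <<'E'
from h import *
for yg in(-.14,-.1,-.06,-.02,.03):
  for psi in(-1.5,-1.3,-1.1,-.9,-.7,-.5,.3,.5,.7,.9,1.1,1.3,1.5):
    s=[]
    for dn in(-.15,0,.15):
     for flip in(0,1):
      o2,z=ori(cyaw+psi,dn,flip); g=W(-.025,yg,.124)
      q=inverse_kinematics(g+.019*z,o2); r=inverse_kinematics(g+.019*z-.07*z,o2); u=inverse_kinematics(g+.019*z+[0,0,.12],o2)
      s.append("".join("x" if v is None else "o" for v in(q,r,u)))
      if dn==0 and q is not None: s[-1]+=f"({q[6]:.1f})"
    if any("o" in a for a in s): print(yg,psi,s)
E
```

```text
-0.14 -1.5 ['ooo', 'oox', 'ooo(0.4)', 'oox(-2.1)', 'ooo', 'ooo']
-0.14 -1.3 ['ooo', 'xxx', 'ooo(-0.4)', 'oxx(2.5)', 'ooo', 'oxx']
-0.14 -1.1 ['ooo', 'ooo', 'ooo(-0.5)', 'oox(2.1)', 'ooo', 'oox']
-0.14 -0.9 ['oxx', 'oxx', 'xxx', 'xxx', 'xxx', 'xxx']
-0.14 0.3 ['ooo', 'ooo', 'ooo(1.2)', 'ooo(-2.0)', 'ooo', 'ooo']
-0.14 0.5 ['xox', 'xxx', 'oxx(0.9)', 'oxx(-2.2)', 'oxo', 'oxo']
-0.14 0.7 ['oox', 'xox', 'oox(-0.3)', 'xox', 'oox', 'xox']
-0.14 0.9 ['ooo', 'ooo', 'ooo(-0.3)', 'ooo(2.5)', 'ooo', 'ooo']
-0.14 1.1 ['ooo', 'ooo', 'ooo(-0.3)', 'ooo(2.2)', 'ooo', 'ooo']
-0.14 1.3 ['ooo', 'ooo', 'ooo(-0.2)', 'ooo(2.1)', 'ooo', 'ooo']
-0.14 1.5 ['ooo', 'ooo', 'ooo(-0.1)', 'ooo(2.1)', 'ooo', 'ooo']
-0.1 -1.5 ['ooo', 'ooo', 'ooo(0.6)', 'ooo(-2.5)', 'ooo', 'ooo']
-0.1 -1.3 ['ooo', 'xox', 'ooo(-0.4)', 'xox', 'ooo', 'oxx']
-0.1 -1.1 ['ooo', 'ooo', 'ooo(-0.5)', 'oox(2.2)', 'ooo', 'oox']
-0.1 -0.9 ['oxx', 'oxx', 'xxx', 'xxx', 'xxx', 'xxx']
-0.1 0.3 ['oox', 'oox', 'oxx(1.3)', 'oxx(-1.8)', 'xxx', 'xxx']
-0.1 0.5 ['xxo', 'xxo', 'ooo(0.9)', 'ooo(-2.2)', 'ooo', 'ooo']
-0.1 0.7 ['oox', 'xox', 'oox(-0.3)', 'xox'
[... 1488 characters left out ...]
)', 'ooo(2.3)', 'ooo', 'ooo']
-0.02 1.5 ['ooo', 'ooo', 'ooo(-0.1)', 'ooo(2.1)', 'ooo', 'ooo']
0.03 -1.5 ['ooo', 'ooo', 'ooo(0.4)', 'ooo(-2.2)', 'ooo', 'ooo']
0.03 -1.3 ['ooo', 'ooo', 'ooo(0.3)', 'ooo(-2.4)', 'ooo', 'ooo']
0.03 -1.1 ['ooo', 'oox', 'ooo(0.1)', 'xox', 'ooo', 'xox']
0.03 -0.9 ['ooo', 'oox', 'ooo(-0.6)', 'oox(1.9)', 'ooo', 'oox']
0.03 -0.7 ['oxx', 'oxx', 'xxx', 'xxx', 'xxx', 'xxx']
0.03 0.7 ['oxo', 'oxo', 'oox(1.1)', 'oox(-2.0)', 'oox', 'oox']
0.03 0.9 ['oox', 'xox', 'xox', 'xox', 'oxx', 'oxx']
0.03 1.1 ['oox', 'oox', 'oox(-0.3)', 'oox(2.3)', 'ooo', 'ooo']
0.03 1.3 ['ooo', 'ooo', 'ooo(-0.3)', 'ooo(2.4)', 'ooo', 'ooo']
0.03 1.5 ['ooo', 'ooo', 'ooo(-0.2)', 'ooo(2.2)', 'ooo', 'ooo']
```

Coming straight from the front is out of reach, but an oblique horizontal grasp of the panel's right front corner (ψ≈+1.1) is reachable. Next I'll touch down behind the panel and drag it out.

```bash
python3 - <<'E'
from h import *
o=[np.pi,0,cyaw]
print(telemetry.read_wrist_force(),telemetry.read_gripper_width())
arm.move_l(W(.162,-.0145,.15),speed=.2)
s=arm.move_l(W(.162,-.0145,.095),speed=.04,f_stop=4); z=telemetry.read_position()[2]
print("touch",s,z,telemetry.read_wrist_force())
zz=z+.003
arm.move_l(W(.162,-.0145,zz),speed=.1)
arm.move_l(W(.094,-.0145,zz),speed=.06)
print(telemetry.read_position(),telemetry.read_wrist_force(),telemetry.read_t())
arm.move_l(W(.10,-.0145,zz),speed=.1); arm.move_l(W(.10,-.0145,.3),speed=.25)
arm.move_l(W(.17,-.0145,.33),speed=.25)
c=get_calibration("wrist"); im=camera("wrist");cv2.imwrite("pics/w1.png",im[:,:,::-1]); np.save("w1.npy",c["camera_from_world"]);print(c["K"])
a=camera("top");cv2.imwrite("pics/top1.png",a[:,:,::-1]);b=camera("side");cv2.imwrite("pics/side1.png",b[:,:,::-1])
b=b[150:310,260:420,::-1];w=im[:,:,::-1]
b=cv2.resize(b,(400,400),interpolation=cv2.INTER_CUBIC)
w=cv2.resize(a[120:220,320:450,::-1],(520,400),interpolation=cv2.INTER_CUBIC)
cv2.imwrite("pics/c3.png",cv2.resize(np.hstack([w,b]),None,fx=.86,fy=.86))
E
```

```text
[-0.1462  0.0508 -0.598 ] 0.08525146885057899
touch True 0.10704401261317338 [-1.9997  2.215   8.2649]
[ 0.5885 -0.226   0.11  ] [-0.3383  0.0244 -0.0122] 8.175
[[348.2725   0.     315.1464]
 [  0.     348.2725 196.3274]
 [  0.       0.       1.    ]]
```

View pics/c3.png

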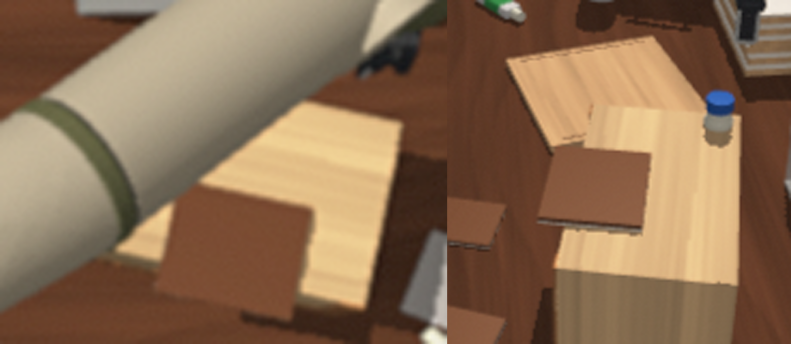

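The panel now overhangs the front edge and still lies flat. In the pasted view its corners are top (155,288), (293,318), (313,207) and side (555,150), (650,152), (641,228), (539,219). Turning these into positions.

```bash
python3 - <<'E'
from h import *
for n,ps,(ox,oy,s,x0) in(("top",[(155,288),(293,318),(313,207)],(320,120,3.44,0)),("side",[(555,150),(539,219),(641,228),(650,152)],(260,150,2.15,447))):
    Q=np.array([onz(n,((u-x0)/s+ox-.35,v/s+oy-.35),.128) for u,v in ps])
    L=np.array([[(q-F)@cx,(q-F)@cy] for q in Q]); print(n,L,[np.linalg.norm(L[i]-L[i-1]) for i in range(len(L))])
for yg in(-.045,-.05,-.055,-.06,-.07):
  for psi in(1.0,1.1,1.2):
   for flip in (0,1):
    o,z=ori(cyaw+psi,0,flip);g=W(-.025,yg,.124)
    R=[inverse_kinematics(g+d*z+[0,0,u],o) for d,u in((.019,0),(-.06,0),(-.06,.15),(.019,.13))]
    print(yg,psi,flip,R[0],R[1],[r is not None for r in R])
E
```

```text
top [[-0.0245  0.0494]
 [-0.0245 -0.0831]
 [ 0.0827 -0.0807]] [np.float64(0.1686103214938996), np.float64(0.1325658810729585), np.float64(0.1072748064077974)]
side [[-0.0263  0.0388]
 [-0.0248 -0.0847]
 [ 0.0815 -0.0852]
 [ 0.0813  0.0491]] [np.float64(0.10804559058511373), np.float64(0.12344053857948606), np.float64(0.10632089944955996), np.float64(0.13430527759918448)]
-0.045 1.0 0 [ 1.6665  1.4899 -1.0954  2.151  -0.803   0.5083 -0.5055] [ 1.5644  1.2382 -0.671   2.1066 -1.0263  0.9678 -0.2231] [True, True, True, True]
-0.045 1.0 1 [ 1.7307  1.6115 -1.2471  2.148  -0.4142  0.4039  2.2411] [ 1.8067  1.4861 -1.1039  2.093  -0.5362  0.6358  2.3828] [True, True, True, True]
-0.045 1.1 0 [ 1.4539  1.273  -0.7522  2.0973 -1.0403  0.8866 -0.2493] [ 1.4555  1.192  -0.5531  2.0337 -0.985   1.1232 -0.2541] [True, True, True, True]
-0.045 1.1 1 [ 1.6438  1.4836 -1.1017  2.0868 -0.6161  0.6017  2.4464] [ 1.7662  1.4784 -1.1066  2.0154 -0.4349  0.7512  2.2755] [True, True, True, True]
-0.045 1.2 0 [ 1.4183  1.2613 -0.7352  2.0346 -0.9252  0.961  -0.3571] [ 1.3014  1.147  -0.3702  1.9651 -0.985
[... 3175 characters left out ...]
5349] [ 1.8258  1.4808 -1.1052  2.0465 -0.4897  0.6924  2.3282] [True, True, True, True]
-0.07 1.1 0 [ 1.4511  1.2477 -0.7018  2.0579 -1.0165  0.9607 -0.276 ] [ 1.3587  1.1461 -0.3701  1.995  -1.0358  1.2918 -0.1914] [True, True, True, True]
-0.07 1.1 1 [ 1.6694  1.4795 -1.1035  2.0455 -0.555   0.6548  2.3797] [ 1.7832  1.4748 -1.1073  1.969  -0.4036  0.8085  2.2376] [True, True, True, True]
-0.07 1.2 0 [ 1.3321  1.1918 -0.5531  2.0007 -0.997   1.1352 -0.2741] [ 1.2041  1.1251 -0.1866  1.927  -1.0284  1.4749 -0.1684] [True, True, True, True]
-0.07 1.2 1 [ 1.6383  1.4751 -1.1063  1.9825 -0.4496  0.7617  2.2751] [ 1.7365  1.4713 -1.1086  1.8928 -0.3413  0.9239  2.1735] [True, True, True, True]
```

The panel is square to the edge, with its front edge at −25 mm and centre at about +29 mm. I'll push it 11 mm further for a deeper grip. I'll also fit a forward-kinematics model from IK samples so I can check joint-space paths before moving.

```bash
python3 - <<'E'
from h import *
arm.move_l(W(.12,-.0155,.15),speed=.3)
arm.move_l(W(.12,-.0155,.110),speed=.15)
arm.move_l(W(.0825,-.0155,.110),speed=.06); print(telemetry.read_position())
arm.move_l(W(.09,-.0155,.110),speed=.1); arm.move_l(W(.09,-.0155,.34),speed=.3)
print(telemetry.read_t(),telemetry.read_q())
# FK fit
from scipy.optimize import least_squares
rng=np.random.default_rng(0);S=[]
while len(S)<150:
    a=rng.uniform(-1.5,1.5);r=rng.uniform(.45,.85);p=[r*np.cos(a),r*np.sin(a),rng.uniform(.1,.5)]
    o=Ro.from_matrix(Ro.random(random_state=rng).as_matrix()) if rng.random()<.6 else Ro.from_euler('xyz',[np.pi,0,rng.uniform(-3,3)])
    if o.as_matrix()[2,2]>.3: continue
    q=inverse_kinematics(p,o.as_euler('xyz'))
    if q is not None: S.append((q,p,o.as_matrix()))
Q=np.array([s[0] for s in S]);P=np.array([s[1] for s in S]);R=np.array([s[2] for s in S])
def fk(th,Q,upto=7):
    w=th[:21].reshape(7,3);c=th[21:42].reshape(7,3);p=np.tile(th[42:45],(len(Q),1));Rm=np.tile(Ro.from_rotvec(th[45:48]).as_matrix(),(len(Q),1,1))
    for i in range(6,-1,-1):
        M=Ro.from_rotvec(Q[:,i:i+1]*w[i]).as_matrix(); p=np.einsum('nij,nj->ni',M,p-c[i])+c[i]; Rm=M@Rm
    return p,Rm
def res(th):
    p,Rm=fk(th,Q);return np.r_[(p-P).ravel(),.3*(Rm-R).ravel(),.001*(th-th0)]
best=None;import itertools
for s1,s3,s5,s7,off in itertools.product((1,-1),(1,-1),(1,-1),(1,-1),(0,np.pi)):
    hs=[0,.33,.33,.73,.73,1.1,1.1]
    w=np.array([[0,0,s1],[0,1,0],[0,0,s3],[0,1,0],[0,0,s5],[0,1,0],[0,0,s7]],float);c=np.array([[0,0,h] for h in hs])
    th0=np.r_[w.ravel(),c.ravel(),0,0,1.35,Ro.from_euler('z',off).as_rotvec()]
    e=(res(th0)**2).sum()
    if best is None or e<best[0]: best=(e,th0)
    th=least_squares(res,th0,max_nfev=25); 
    if best[0]>th.cost*2: best=(th.cost*2,th.x)
    if th.cost<1e-3: break
th0=best[1];th=least_squares(res,th0,max_nfev=300).x; p,Rm=fk(th,Q)
print("fit err",np.abs(p-P).max(),np.abs(Rm-R).max());np.save("fk.npy",th);print(th[:21].reshape(7,3));print(th[21:45].reshape(8,3))
E
```

```text
[ 0.577  -0.2242  0.1101]
13.075 [-0.4187  0.6233  1.1912  1.7499 -0.6177  1.2087 -0.8519]
fit err 4.1624315105792675e-11 9.871709753281029e-11
[[-0. -0. -1.]
 [ 0.  1. -0.]
 [-0. -0. -1.]
 [-0.  1. -0.]
 [ 0. -0. -1.]
 [-0.  1. -0.]
 [ 0. -0. -1.]]
[[ 0.      0.      7.5319]
 [ 0.      0.0203  0.2836]
 [ 0.     -0.0299  0.3149]
 [ 0.     -0.0782  0.9305]
 [ 0.     -0.0563  0.8512]
 [-0.      0.2274  1.3728]
 [-0.     -0.0567  1.3119]
 [-0.     -0.0567  1.6995]]
```

The FK fit is exact. Now I'll plan the grasp, lift, flip and place offline: multi-seed IK plus clearance checks on the joint paths.

```bash
cat > plan.py <<'E'
from h import *
from scipy.optimize import least_squares
th=np.load("fk.npy"); w=np.sign(np.round(th[:21].reshape(7,3)));C7=th[21:42].reshape(7,3);M0=Ro.from_rotvec(th[45:48]).as_matrix();p0=th[42:45]
lo=np.array([-2.57,-.35,-1.29,.11,-1.05,.11,-2.63])+.03;hi=np.array([2.57,1.97,1.29,2.56,4.19,1.86,2.63])-.03
def rot(i,a):
    s,c=np.sin(a),np.cos(a)
    return np.array([[c,0,s],[0,1,0],[-s,0,c]]) if i%2 else np.array([[c,s,0],[-s,c,0],[0,0,1]])
def frames(q):
    R=np.eye(3);t=np.zeros(3);out=[]
    for i in range(7):
        r=rot(i,q[i]); t=t+R@(C7[i]-r@C7[i]); R=R@r; out.append((R,t))
    return out
def fk(q): R,t=frames(q)[-1]; return R@p0+t,R@M0
def ik(p,Rm,seed):
    f=lambda q:(lambda a,b:np.r_[a-p,.3*(b-Rm).ravel(),1e-5*(q-seed)])(*fk(q))
    s=least_squares(f,np.clip(seed,lo+1e-3,hi-1e-3),bounds=(lo,hi),max_nfev=60)
    return s.x if np.abs(f(s.x)[:12]).max()<5e-4 else None
def Rori(az,dn,fl): return Ro.from_euler('xyz',ori(az,dn,fl)[0]).as_matrix()
can=onz("top",(178,165),.13)
# points: (xyz, radius)
Z=lambda k:np.array(k)
def pts(q,panel=None):
    fr=frames(q);o=[]
    def add(i,a,b,n,r):
        for s in np.linspace(0,1,n): o.append((fr[i][0]@(Z(a)*(1-s)+Z(b)*s)+fr[i][1],r))
    add(3,(0,-.057,.93),(0,-.057,1.37),6,.06)          # forearm
    add(6,(0,-.0567,1.373),(0,-.0567,1.60),6,.05)   # wrist + gripper body
    add(6,(0,-.0567,1.62),(0,-.0567,1.69),2,.03)
    if panel is not None:
        p,R=fk(q)
        for v in panel: o.append((p+R@v,.006))
    return np.array([x for x,_ in o]),np.array([r for _,r in o])
def clear(q,panel=None):
    X,r=pts(q,panel); L=np.c_[(X-F)@cx,(X-F)@cy,X[:,2]]
    def box(L,a,b):return np.linalg.norm(np.maximum(0,np.maximum(Z(a)-L,L-Z(b))),axis=1)
    d=[X[:,2]-.0,box(L,(0,-.15,0),(.18,.15,.12)),box(L,(.12,.1,0),(.18,.15,.16)),np.hypot(np.hypot(X[:,0],X[:,1])-.09,0)+np.where(X[:,2]>.4,.3,0)]
    d.append(np.linalg.norm(np.c_[np.maximum(0,np.hypot(X[:,0]-can[0],X[:,1]-can[1])-.035),np.maximum(0,X[:,2]-.13)],axis=1))
    X2=X-[.581,.165,0];d.append(np.where((abs(X2[:,0])<.15)&(abs(X2[:,1])<.15),X[:,2]-.012,1))
    return (np.min(d,axis=0)-r).min()
def path(a,b,panel=None,n=25): return min(clear(a+(b-a)*s,panel) for s in np.linspace(0,1,n))
pc=W(.0165,-.0155,.124)
def grasp(psi,fl,g): 
    R=Rori(cyaw+psi,0,fl);p=g+.019*R[:,2]
    pan=[R.T@(pc+sx*.055*cx+sy*.065*cy-p) for sx in(-1,1) for sy in(-1,1)]
    return p,R,np.array(pan)
E
cat > s.py <<'E'
from plan import *
q0=telemetry.read_q();p,R=fk(q0);print("fk",p-telemetry.read_position(),"can",can)
rng=np.random.default_rng(1);seeds=[q0]+[rng.uniform(lo,hi) for _ in range(14)]
G=[]
for psi in(1.0,1.2,-1.0,-1.2):
  for fl in(0,1):
    g=W(-.026,-.055 if psi>0 else .025,.124);p,R,pan=grasp(psi,fl,g)
    for s in seeds:
      q=ik(p,R,s)
      if q is None: continue
      b=ik(p-.07*R[:,2],R,q);u=ik(p+[0,0,.18],R,q)
      if b is None or u is None or abs(b-q).max()>.9 or abs(u-q).max()>1: continue
      if any(np.abs(x['q']-q).max()<.15 for x in G): continue
      G.append(dict(psi=psi,fl=fl,q=q,b=b,u=u,pan=pan,c=clear(q),cb=path(q0,b)))
      
for x in G: print(x['psi'],x['fl'],x['q'],"clr %.3f app %.3f"%(x['c'],x['cb']))
T=[]
for az in np.arange(-1.2,1.7,.3):
  for fl in(0,1):
   for sg in(1,-1):
    pan=next((x['pan'] for x in G if x['psi']*sg>1.1),None)
    if pan is None: continue
    dn=.33;R=Rori(az,dn,fl);V=(R@np.array(next(x['pan'] for x in G if x['psi']*sg>.5 and x['fl']!=fl)).T).T
    c=V.mean(0);p=np.array([.581-c[0],.165-c[1],.012+.007-V[:,2].min()])
    for s in seeds:
      q=ik(p,R,s)
      if q is None: continue
      a=ik(p+[0,0,.12],R,q)
      if a is None or abs(a-q).max()>1: continue
      for x in G:
        if x['psi']*sg>0 and x['fl']!=fl: T.append((path(x['u'],a,x['pan']),np.abs(x['u']-a).max(),x['psi'],az,x['fl'],x['c'],x['cb'],clear(q),a))
T.sort(key=lambda t:-min(t[0],.05)-min(t[6],.03)-min(t[5],.03)+.02*t[1])
for t in T[:14]: print("path %.3f dq %.2f psi %.1f az %.1f fl %d gclr %.3f app %.3f pl %.3f"%t[:8],t[8])
import pickle;pickle.dump((G,T[:40]),open("gt.pkl","wb"))
E
time python3 s.py
```

```text
fk [ 0. -0.  0.] can [0.6209 0.4776 0.13  ]
1.0 0 [ 1.5882  1.3683 -0.9196  2.141  -1.0198  0.6861 -0.2829] clr -0.009 app -0.050
1.0 0 [ 1.6572  1.4537 -1.0495  2.1373 -0.8463  0.566  -0.4621] clr -0.009 app -0.069
1.0 1 [ 1.6948  1.5126 -1.1291  2.1354 -0.6954  0.5007  2.5252] clr -0.009 app -0.083
1.0 1 [ 1.7451  1.6131 -1.2528  2.133  -0.37    0.4266  2.1947] clr -0.009 app -0.099
1.2 0 [ 1.3248  1.1959 -0.5657  2.0265 -1.0171  1.1073 -0.2505] clr -0.007 app -0.044
1.2 0 [ 1.5318  1.3514 -0.9125  2.014  -0.7361  0.8441 -0.5613] clr -0.007 app -0.050
1.2 1 [ 1.5229  1.342  -0.896   2.0145 -0.7543  0.8557  2.5998] clr -0.007 app -0.050
1.2 1 [ 1.6855  1.5959 -1.26    2.0058 -0.1939  0.6765  2.0108] clr -0.007 app -0.094
1.2 1 [ 1.6047  1.4437 -1.0582  2.01   -0.5464  0.7525  2.3791] clr -0.007 app -0.060
-1.0 0 [-0.4974  1.2127  0.0336  2.4334  1.4623  1.4756 -0.4969] clr -0.009 app 0.029
-1.0 0 [-0.325   1.2058 -0.2004  2.4225  1.4367  1.7118 -0.4943] clr -0.009 app 0.029
-1.0 0 [-0.8898  1.398   0.6054  2.457   1.5671  0.8539 -0.543 ] clr -0.009 app 0.029
-1.0 0 [-0.6229  1.2428 
[... 215 characters left out ...]
r -0.007 app 0.018
-1.2 0 [-0.3247  1.1534 -0.1619  2.2933  1.2917  1.6353 -0.3276] clr -0.007 app 0.018
-1.2 0 [-0.8952  1.3618  0.6682  2.3283  1.2101  0.7857 -0.1392] clr -0.007 app 0.018
-1.2 0 [-0.8118  1.2923  0.5337  2.3236  1.2413  0.9379 -0.1885] clr -0.007 app 0.018
-1.2 0 [-0.98    1.4573  0.8177  2.3329  1.1472  0.6072 -0.0551] clr -0.007 app 0.018Traceback (most recent call last):
  File "s.py", line 23, in <module>
    dn=.33;R=Rori(az,dn,fl);V=(R@np.array(next(x['pan'] for x in G if x['psi']*sg>.5 and x['fl']!=fl)).T).T
                                          ~~~~^^^^^^^^^^^^^^^^^^^^^^^^^^^^^^^^^^^^^^^^^^^^^^^^^^^^^^^
StopIteration

real	0m13.103s
user	0m13.408s
sys	0m0.139s
```

```bash
python3 - <<'E'
s=open("s.py").read()
a=s.index("   for sg in(1,-1)");
s=s.replace("""    pan=next((x['pan'] for x in G if x['psi']*sg>1.1),None)
    if pan is None: continue
    dn=.33;R=Rori(az,dn,fl);V=(R@np.array(next(x['pan'] for x in G if x['psi']*sg>.5 and x['fl']!=fl)).T).T
""","""   for x in G:
    if x['fl']==fl or x['psi'] in seen: continue
    seen.add(x['psi']);psi=x['psi']
    dn=.33;R=Rori(az,dn,fl);V=(R@x['pan'].T).T
""").replace("   for sg in(1,-1):\n","   seen=set()\n").replace("if x['psi']*sg>0 and","if x['psi']==psi and").replace("clear(q),a)","clear(q),a,q,x)")
open("s.py","w").write(s)
E
time timeout 400 python3 s.py | grep -v clr.*app.*0.0[0-9]*$ | grep -e path -e Err; tail -3 s.py
```

```text
path 0.062 dq 2.03 psi -1.0 az -1.2 fl 0 gclr -0.009 app 0.029 pl 0.020 [-1.4063  1.143   0.9245  1.8823  0.4224  0.9144 -2.2166]
path 0.062 dq 2.05 psi -1.0 az -1.2 fl 0 gclr -0.009 app 0.029 pl 0.020 [-1.4003  1.1347  0.9097  1.882   0.438   0.9214 -2.2328]
path 0.062 dq 2.07 psi -1.0 az -1.2 fl 0 gclr -0.009 app 0.029 pl 0.020 [-1.3897  1.121   0.8846  1.8813  0.4637  0.9337 -2.2596]
path 0.063 dq 2.03 psi -1.0 az -1.2 fl 0 gclr -0.009 app 0.027 pl 0.020 [-1.4063  1.143   0.9245  1.8823  0.4224  0.9144 -2.2166]
path 0.063 dq 2.05 psi -1.0 az -1.2 fl 0 gclr -0.009 app 0.027 pl 0.020 [-1.4003  1.1347  0.9097  1.882   0.438   0.9214 -2.2328]
path 0.062 dq 2.07 psi -1.0 az -1.2 fl 0 gclr -0.009 app 0.027 pl 0.020 [-1.3897  1.121   0.8846  1.8813  0.4637  0.9337 -2.2596]
path 0.050 dq 2.29 psi -1.0 az -1.2 fl 0 gclr -0.009 app 0.029 pl 0.020 [-1.2709  1.0089  0.638   1.8738  0.6693  1.0697 -2.475 ]
path 0.050 dq 2.30 psi -1.0 az -1.2 fl 0 gclr -0.009 app 0.029 pl 0.020 [-1.2664  1.0057  0.6293  1.8735  0.6752  1.0748 -2.4812]
path 0.050 dq 2.30 psi -1.0 az -1.2 fl 0 gclr -0.009 app 0.0
[... 298 characters left out ...]
1.8731  0.6826  1.0813 -2.489 ]
path 0.050 dq 2.29 psi -1.0 az -1.2 fl 0 gclr -0.009 app 0.027 pl 0.020 [-1.2709  1.0089  0.638   1.8738  0.6693  1.0697 -2.475 ]
path 0.050 dq 2.29 psi -1.0 az -1.2 fl 0 gclr -0.009 app 0.027 pl 0.020 [-1.2664  1.0057  0.6293  1.8735  0.6752  1.0748 -2.4812]
path 0.049 dq 2.30 psi -1.0 az -1.2 fl 0 gclr -0.009 app 0.027 pl 0.020 [-1.263   1.0034  0.623   1.8733  0.6794  1.0785 -2.4857]
T.sort(key=lambda t:-min(t[0],.05)-min(t[6],.03)-min(t[5],.03)+.02*t[1])
for t in T[:14]: print("path %.3f dq %.2f psi %.1f az %.1f fl %d gclr %.3f app %.3f pl %.3f"%t[:8],t[8])
import pickle;pickle.dump((G,T[:40]),open("gt.pkl","wb"))
real	1m21.350s
user	1m21.396s
sys	0m0.158s
```

```bash
cat > g.py <<'E'
from plan import *
import pickle
G,T=pickle.load(open("gt.pkl","rb"));t=T[0];x=t[10];q=x['q'];q0=telemetry.read_q()
p,R,pan=grasp(-1.0,0,W(-.026,.025,.124)); print(q,clear(q))
b=ik(p-.13*R[:,2],R,q); print("b",b)
def pc_(q):
    P,Rq=fk(q);m=9
    for s in(-.057,.057):
        for d in(-.06,-.03,-.005):
            X=P+Rq@[0,s,d];l=np.array([(X-F)@cx,(X-F)@cy,X[2]])
            m=min(m,np.linalg.norm(np.maximum(0,np.maximum([-.04,-.15,0]-l,l-[.18,.15,.13]))),X[2])
    return m
for h in(None,.0,.05):
    a=q0
    print("path",path(q0,b),min(pc_(q0+(b-q0)*s) for s in np.linspace(0,1,40)));break
np.save("b.npy",b)
E
python3 g.py
```

```text
[-0.8898  1.398   0.6054  2.457   1.5671  0.8539 -0.543 ] -0.008801937572897954
b [-1.0793  1.2855  0.4176  2.4096  1.154   0.9712 -0.2703]
path 0.06114436239386378 0.02346626416638856
```

```bash
python3 - <<'E'
from plan import *
b=np.load("b.npy");p,R,pan=grasp(-1.0,0,W(-.026,.025,.124))
arm.set_joints(b); print("t",telemetry.read_t(),telemetry.read_wrist_force())
f=arm.move_l(p,speed=.12,f_stop=8); print(f,telemetry.read_position()-p,telemetry.read_q(),telemetry.read_wrist_force(),telemetry.read_t())
s=camera("side")[140:290,250:400,::-1];a=camera("top")[130:230,310:440,::-1]
cv2.imwrite("pics/c4.png",np.hstack([cv2.resize(s,(400,400),interpolation=2),cv2.resize(a,(400,400),interpolation=2)]))
E
```

```text
t 14.6333 [ 0.4147 -0.4204  0.8874]
False [ 0.      0.0004 -0.0001] [-0.8445  1.3595  0.5318  2.4543  1.5466  0.9401 -0.531 ] [ 0.0653 -0.352   0.1071] 15.8667
```

View pics/c4.png

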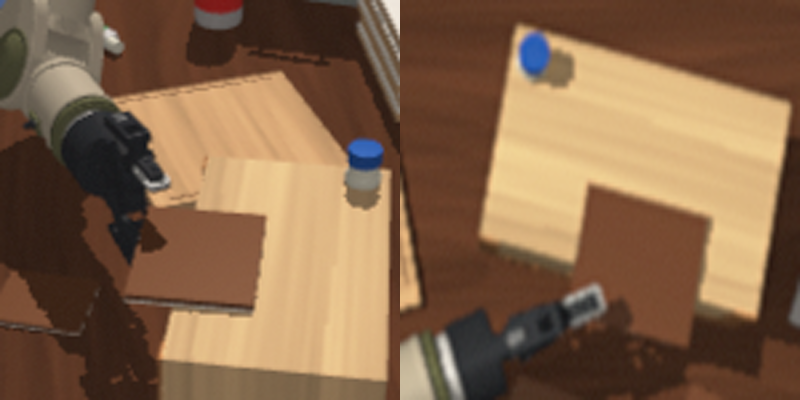

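The fingers straddle the overhanging front-left corner (side ≈(150,195), top ≈(585,305)) without contact. I'll close and lift.

```bash
python3 - <<'E'
from plan import *
import pickle
arm.move_gripper(0.0); print("w",telemetry.read_gripper_width(),telemetry.read_wrist_force(),telemetry.read_t())
p,R,pan=grasp(-1.0,0,W(-.026,.025,.124))
arm.move_l(p+[0,0,.02],speed=.06); arm.sleep(.2)
arm.move_l(p+[0,0,.18],speed=.15); print("w",telemetry.read_gripper_width(),telemetry.read_wrist_force(),telemetry.read_t())
qn=telemetry.read_q();G,T=pickle.load(open("gt.pkl","rb"));
for t in T[:12:3]: print(path(qn,t[8],pan),t[8],clear(t[9],pan),t[9])
s=camera("side")[40:290,200:450,::-1];a=camera("top")[100:250,240:440,::-1]
cv2.imwrite("pics/c5.png",np.hstack([cv2.resize(s,(400,400),interpolation=2),cv2.resize(a,(400,300),interpolation=2).repeat(1,0) if 0 else cv2.resize(a,(400,400),interpolation=2)]))
E
```

```text
w 0.007565581169271082 [-0.9767  0.2967  1.7168] 16.6583
w 0.007405238442073903 [-1.0887  0.6633 -0.4552] 18.5583
0.06377215192587102 [-1.4063  1.143   0.9245  1.8823  0.4224  0.9144 -2.2166] 0.0010000018500932201 [-1.399   1.3413  0.8957  1.8559  0.283   0.8131 -2.2381]
0.06377215192587102 [-1.4063  1.143   0.9245  1.8823  0.4224  0.9144 -2.2166] 0.0010000018500932201 [-1.399   1.3413  0.8957  1.8559  0.283   0.8131 -2.2381]
0.048275151847311806 [-1.2709  1.0089  0.638   1.8738  0.6693  1.0697 -2.475 ] 0.0010000005636337534 [-1.2468  1.1895  0.5874  1.8463  0.631   0.972  -2.5815]
0.047770177602488036 [-1.2629  1.0033  0.6228  1.8733  0.6796  1.0786 -2.4859] 0.001000001189240306 [-1.2381  1.1835  0.5716  1.8457  0.6448  0.9818 -2.595 ]
```

View pics/c5.png

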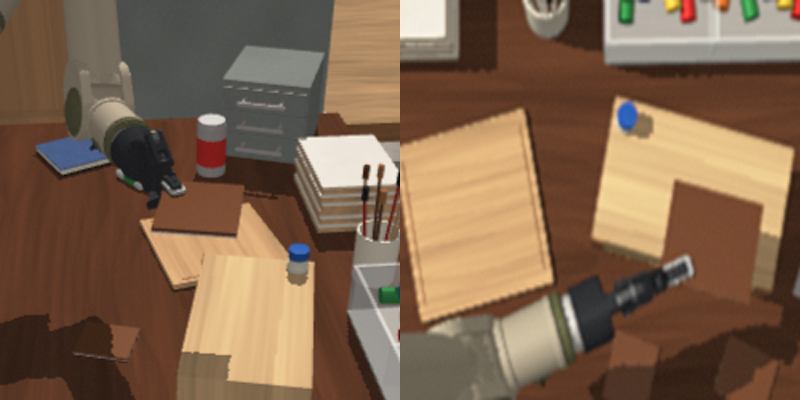

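The panel is held level above the chest. Next comes the swing and flip to a hover over the board, then a check picture.

```bash
python3 - <<'E'
from plan import *
import pickle
G,T=pickle.load(open("gt.pkl","rb"));t=T[0]
arm.set_joints(t[8]); print(telemetry.read_gripper_width(),telemetry.read_wrist_force(),telemetry.read_t(),telemetry.read_position())
p,R=fk(t[8]);print(R[:,2],[ (p+R@v).round(3) for v in x] if (x:=t[10]['pan']) is not None else 0)
s=camera("side")[90:250,240:400,::-1];a=camera("top")[100:250,200:350,::-1]
cv2.imwrite("pics/c6.png",np.hstack([cv2.resize(s,(400,400),interpolation=2),cv2.resize(a,(400,400),interpolation=2)]))
E
```

```text
0.0076753306973812415 [ 0.8028 -1.1452 -0.2509] 20.4167 [0.5806 0.2023 0.1789]
[ 0.3428 -0.8817 -0.324 ] [array([0.665, 0.172, 0.158]), array([0.562, 0.243, 0.194]), array([0.6  , 0.087, 0.139]), array([0.497, 0.158, 0.174])]
```

View pics/c6.png

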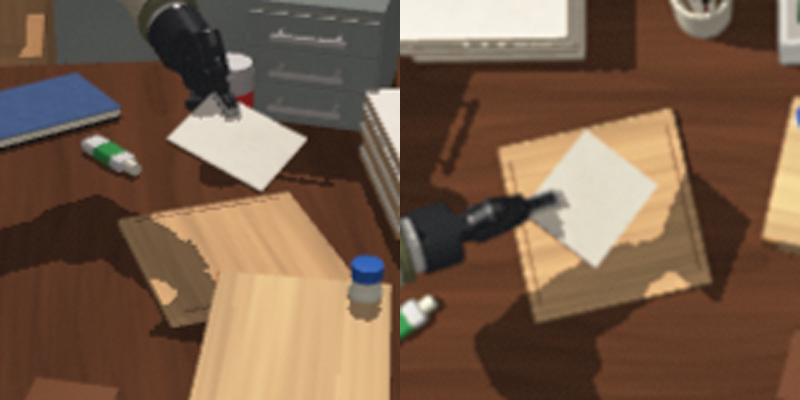

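It is now white face up, held at the pitched-down pose over the board with its low corner ahead. I'll lower to touch, open a little, settle it down and pull the finger out.

```bash
python3 - <<'E'
from plan import *
p,R=telemetry.read_position(),fk(telemetry.read_q())[1]
s=arm.move_l(p-[0,0,.135],speed=.06,f_stop=2.5); p=telemetry.read_position();print("down",s,p,telemetry.read_wrist_force())
arm.move_gripper(.022); print("w",telemetry.read_gripper_width())
s=arm.move_l(p-[0,0,.03],speed=.03,f_stop=3); p=telemetry.read_position();print("settle",s,p,telemetry.read_wrist_force(),telemetry.read_t())
arm.move_l(p+[0,0,.002],speed=.05)
e=p+[0,0,.012]-.12*np.r_[R[:2,2],-.15]
try: arm.move_l(e,speed=.3)
except Exception as ex: print(ex); arm.move_l(p-.08*R[:,2],speed=.3)
arm.sleep(.3); print(telemetry.read_t(),telemetry.read_position(),telemetry.read_wrist_force())
s=camera("side")[140:240,270:400,::-1];a=camera("top");cv2.imwrite("pics/top6.png",a[:,:,::-1]);a=a[100:250,200:350,::-1]
cv2.imwrite("pics/c7.png",np.hstack([cv2.resize(s,(400,400),interpolation=2),cv2.resize(a,(400,400),interpolation=2)]))
E
```

```text
down True [0.5807 0.2022 0.0533] [-0.4846  1.0676  3.3153]
w 0.022286420019912587
settle True [0.5807 0.2024 0.0409] [-0.6277  1.5654  5.0662] 23.1917
24.2833 [0.5399 0.3071 0.0709] [0.7079 0.1337 0.7364]
```

View pics/c7.png

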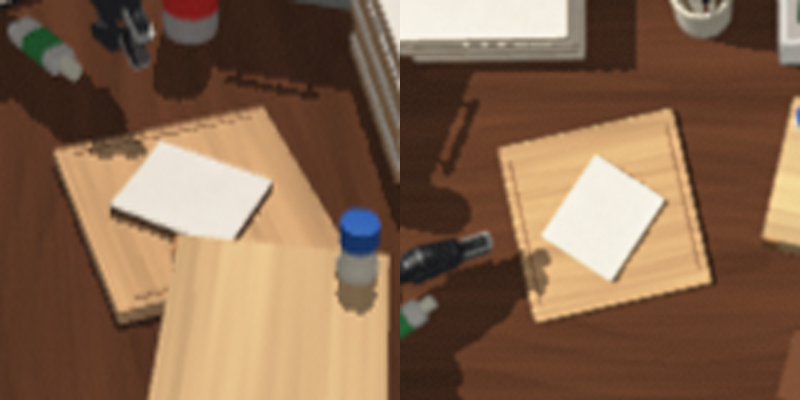

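The panel lies flat, white up. In the crop its centre is at about (604,218) and the board's at (605,215), so it is within about 3 mm. The gripper is clear, so I'm handing in.

```bash
python3 - <<'E'
from station import *
p=telemetry.read_position(); arm.move_l([p[0],p[1],p[2]+.08],speed=.15); arm.sleep(.3)
print(telemetry.read_t(),telemetry.read_wrist_force()); arm.finish_job()
E
```

```text
25.3667 [-0.19196449 -0.53508184  0.39192167]
the job is handed in; nothing more can be done
```

The panel is lying flat on the drawing board, white face up, and I handed the job in at 25.4 s of the 58 s allowed. `finish_job` gives no verdict, so this rests on my own checks.

**What I did:**
- I dragged the panel out from behind with the open fingers, in two pushes. After the first, pictures put its front edge about 25 mm past the chest edge. The second push was 11 mm, to about 38 mm by the TCP reading.
- Straight from the front was out of reach, so I gripped the overhanging front-left corner at an angle. I lifted it level, turned it over above the board, set it down on its low corner, opened slightly and pulled the finger out.

**Last checks:**
- **Position:** in the top view the panel's centre is within about 3 mm of the board's centre. I judged it flat and at rest by eye, from one picture.
- **Grip and force:** the gripper was well clear of everything, and the wrist force was under 1 N.
- **Other objects:** the pot, green tube and can looked undisturbed in the pictures I viewed. I did not re-measure any of them, and I did not look again at the red tube or scraper after the pushes.

**Disagreement:** triangulating the panel's corners from the two views gave heights of 119 to 128 mm, against the expected 128 mm for its top. I used the text's height, which the side-view reprojection supported to about 2 pixels.

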